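# Tip the strip carton flat and push it home in its tray

## Robot

A 7-joint arm with a two-finger parallel gripper is mounted at the origin on a cart in front of the work surface, level with it; the furniture and walls round the work are solid. World frame = base frame: x ahead of the robot, y to its left, z up, the work surface at z = 0. Lengths are in m, angles in rad, forces in N, time in s.
With the tool pointing down it reaches from about 0.4 to 0.875 m from the base axis. Payload 19.3 kg.
Tool frame: the origin (TCP) lies at the very end of the fingers, on their centre line; the grasp point (between the pads) lies 19 mm behind it; z points along the fingers, y is the line along which they close (so a half turn about z gives the same grasp; the last joint's range is limited). The gripper opens to 85 mm and grips with 20 to 120 N. Pads are 22 mm wide; open, the fingers measure 114 mm over their backs; the gripper's body (76 mm by 85 mm) begins 54 mm behind the grasp point. The pads swing forward as they close: fully open they stand 13 mm farther back than shut.
Start: joints at [1.089, 0.521, -0.036, 1.599, 0.021, 1.021, -0.113], TCP at [0.25, -0.573, 0.231] pointing down, gripper open.
Joint ranges: [-2.91, 2.91], [-0.3, 2.13], [-1.5, 1.42], [0.17, 2.43], [-1.26, 4.41], [0.16, 1.93], [-2.52, 2.52]. Speed limits (rad/s): [1.89, 1.89, 2.39, 2.39, 3.01, 3.01, 3.01].

## Interface

Orientations are given as [roll, pitch, yaw] about the fixed x, y, z axes, in that order (R = Rz(yaw) Ry(pitch) Rx(roll)).
In Python, from workcell import bot gives the robot as it stands. The module is installed in compiled form; this text tells all that it offers.
- The arm moves only by the tool apply_moves, never from a script. Its arguments are lists of equal length, an entry for each row: "claw": the finger opening in m, from 0 to 0.0854; "xyz": the shift along the tool's x, y, z in m, a list of three; "twist": the turn, a rotation vector about the tool's x, y, z in rad, a list of three. A call has 1 to 20 rows; each row shifts and turns the commanded pose from where the row before left it, along the tool's axes as they then stand; what a row does not reach is not made up. A row lasts 1/10 s, in which the tool goes at most 50 mm and 8.59 degrees, less where a joint would pass 70% of its speed; a pose out of reach is approached as far as the arm can. A call with a gripper value outside its range is refused whole. The fingers move at their own pace and stop on an object; "force" is the grip in N (left out, the last holds). Time passes only in rows, so rows that do not move let the fingers close. It gives the time, the measured TCP pose, the force, the opening and the grip force at its end, in the units of the state.
- bot.observe(): the state, without advancing time (a new reading comes with each control period).
- bot.grab_frame(name): name is "scene" or "top" or "wrist"; returns a dict with "img" (400x640x3 uint8, red, green, blue), "vfov" (degrees; the focal length in pixels is half the picture's height over the tangent of half this angle, whatever the lens; pixels are square), "cx", "cy" (the principal point, pixels), "view" (4x4, takes a point from world to camera coordinates). Camera axes: x right, y up, looking along -z (the intrinsics and any distortion apply to the point x, -y, -z); pixel columns grow to the right and rows downward; lengths in m; the calibration is good to about 2 mm. A picture is of the moment at which its call begins. There is no depth.
- bot.job_done(): hands the job in; it is judged then, once.
Trained networks look in the newest picture that a camera, given by its name, has taken for a name from the list of things; names that differ only in an ending like _2 or _b are one class to them, and where a whole thing is asked for, a point or a joint stands for the part that bears it (a point fixed in the world has none). Each returns a list of dicts, best first, with "score" (0 to 1); they miss things now and then, are a little off and sometimes report something else, mostly with a low value. They report only what shows in the picture. A call takes as long as a camera call. They do not tell look-alikes from the thing itself.
- bot.find_in(camera, query): "position" ([x, y, z] in m, in world coordinates, good to about 4 mm: the middle of the surface that is visible of it).
The state is a dict: "clock": time; "qpos": joint angles; "qd": joint speeds; "joint_efforts": joint torques, N m; "position": TCP position; "tool_rot": TCP orientation; "force": force on the tool from outside, world axes, zero at the start; "moment": the same for the moment, N m; "grip_width": finger opening in m; "finger_force": force on a finger pad.
Only numpy, scipy, OpenCV 4.12 (cv2) and the standard library are available. Lean on these libraries where they do the work, as an engineer would, in place of code of your own. Each camera call takes 0.05 s, during which the arm holds its last target. There are 200 camera calls.

## Task

The small carton stands on end in the shallow black tray. Push it over with the fingertips so that it falls toward the short wall of the tray that is farther from it and lies flat on its broad side, then push it along the tray until its leading end is against that wall. Only push: never pick the carton or the tray up, keep it off the test cassette lying in the tray, leave the tray where it is to within a few centimetres, and do not disturb the other things on the bench; finish with the hand clear.

Things in the scene. Friction and masses are not known exactly. Their poses are not given: they have to be found in the camera images.
- carton: white carton, rigid box 51 x 110 x 72 mm along own x, y, z, 0.08 to 0.17 kg. Starts standing on end: own y up, own x along the tray's +y (the way to tip it) within 4 degrees. Origin: centre of its 51 x 110 mm face; its middle lies 36 mm along own z. Pushed near the top it tips without slipping, and falls by itself once its top has moved about 55 mm. Tipped: own x down, own y to tray +y.
- carton_center (a point): the middle of the carton (55 mm above the tray's floor while it stands, 25.5 mm once it lies flat on the 110 x 72 mm side)
- carton_lead_end (a point): the middle of the carton's 51 x 72 mm end that is on top at the start and leads once it has tipped; 55 mm along the carton's own y from carton_center
- tray: shallow black open tray, loose, 0.6 kg, 150 (own x) x 235 (own y) x 22 mm high, floor and walls 3 mm; inside x = +-72, y = +-115 mm. Origin: centre of its underside. The carton stands in its -y half; the wall to push it against is the short one at +y. It lies left or right of the bench's middle, its +y pointing anywhere from the robot's right through straight ahead to its left.
- cassette: thin white test cassette 20 x 70 x 6 mm lying lengthwise in the tray along its +x long wall, beside the carton's path (it fills about x = +47 to +71 mm of the tray); origin: centre of its underside
- notebook: notebook 210 x 152 x 16 mm lying on the bench on the other side from the tray; bystander; origin: centre of its underside
- beaker: small glass beaker, 50 mm wide, 56 mm high, near the bench's middle; bystander; origin: centre of its underside
- amber_bottle: brown glass reagent bottle with a black cap, 54 mm wide, 131 mm high, near the bench's middle; bystander; origin: centre of its underside
- petri: petri dish, 63 mm wide, 14 mm high, near the bench's middle; bystander; origin: centre of its underside
Not all that is in view belongs to the job. Leave any green look-alike of the carton alone. Of the things shaped like the cassette, the white one is meant.

How it is judged:
By the outcome, as a careful person would: the job done as asked, in the order asked, and still so for the second after the job is handed in, with the robot touching nothing.
It also fails if it takes over 43 s, if anything falls off the work surface, if the arm or the gripper's body presses on something with over 40 N, if the wrist force passes 120 N, or if a joint passes its speed limit or range.

## Working session

There is one attempt and no reset: what is moved stays moved. The work goes in short steps, Python scripts to look and compute and a tool call to move; the robot and the scene stay as the last step left them, time stands still between calls to the robot, and variables do not carry over. Pictures are saved under pics/ and viewed, at most 10 in all, crops included, and the job is handed in when it is done.

Besides the shell and the picture viewer there is one more tool, called after "Request:" as name(argument=value, ...) on one line, values as JSON. apply_moves: Moves the arm, as the interface text tells. Its arguments: {"type":"object","properties":{"claw":{"type":"array"},"xyz":{"type":"array"},"twist":{"type":"array"},"force":{"type":"number"}},"required":["claw","xyz","twist"]}

```bash
mkdir -p pics; cat > h.py <<'E'
import numpy as np, cv2
from workcell import bot
def grab(n,f=None):
    d=bot.grab_frame(n)
    if f: cv2.imwrite('pics/'+f,d['img'][:,:,::-1])
    return d
def foc(d): return d['img'].shape[0]/2/np.tan(np.radians(d['vfov'])/2)
def px2w(d,u,v,z):
    V=np.array(d['view']);f=foc(d)
    r=V[:3,:3].T@np.array([(u-d['cx'])/f,-(v-d['cy'])/f,-1]);c=-V[:3,:3].T@V[:3,3]
    return c+r*(z-c[2])/r[2]
def w2px(d,p):
    V=np.array(d['view']);q=V[:3,:3]@np.array(p)+V[:3,3];f=foc(d)
    return d['cx']+f*q[0]/-q[2], d['cy']+f*q[1]/q[2]
E
python3 - <<'E'
from h import *
a=grab('scene');b=grab('top')
print({k:a[k] for k in a if k!='img'}.keys(),a['vfov'],b['vfov'])
cv2.imwrite('pics/s.png',a['img'][:,:,::-1]);cv2.imwrite('pics/t.png',b['img'][:,:,::-1])
for c in('scene','top'):
  for q in('carton','tray','cassette'):
    print(c,q,[(np.round(x['position'],3).tolist(),round(x['score'],2)) for x in bot.find_in(c,q)][:4])
s=bot.observe();print(s['clock'],s['position'],s['tool_rot'])
E
```

```text
dict_keys(['vfov', 'cx', 'cy', 'view']) 52.933637176505 54.139120250129096
scene carton [([0.448, 0.321, 0.083], 0.79), ([0.449, 0.158, 0.006], 0.69), ([0.48, 0.456, 0.076], 0.6)]
scene tray [([0.471, 0.241, 0.003], 0.89)]
scene cassette [([0.452, 0.159, 0.007], 0.61), ([0.688, 0.197, 0.002], 0.58)]
top carton [([0.49, 0.422, 0.112], 0.96), ([0.461, 0.29, 0.114], 0.74)]
top tray []
top cassette [([0.451, 0.156, 0.009], 0.64), ([0.689, 0.194, 0.005], 0.54)]
0.4 [ 0.25010533 -0.57271471  0.23120958] [-3.14142643e+00  3.69576031e-05  4.11757846e-01]
```

View pics/s.png

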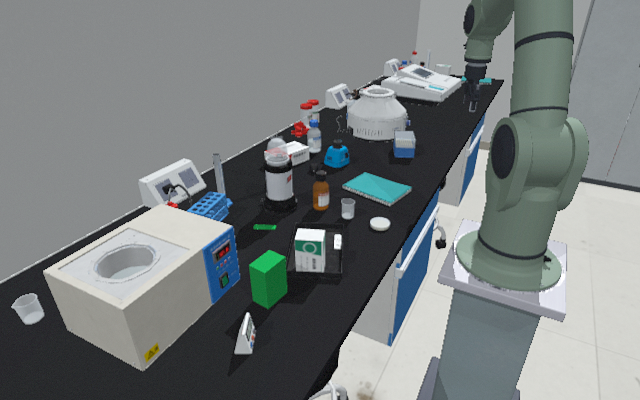

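View pics/t.png

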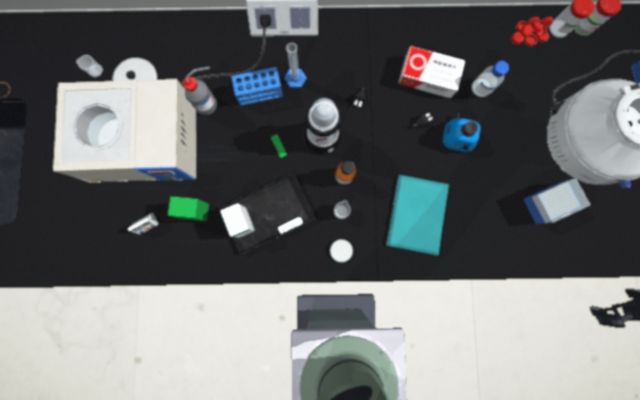

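The scene and top views show the white carton at about (310,250) and (238,220), standing at the left end of the black tray. The tray's far short wall is to the right in the top view, at about (305,195). The things that could be taken for the carton are the green box (top 188,208), the white and red carton (top 432,70), and the white one in the tray (238,220), which I choose. For the cassette, the white one in the tray (290,226) is meant and the green one (279,146) is not. Next I take one close crop to check this.

```bash
python3 - <<'E'
from h import *
im=cv2.imread('pics/t.png')[165:265,160:330]
cv2.imwrite('pics/tc.png',cv2.convertScaleAbs(cv2.resize(im,None,fx=4.7,fy=4.7,interpolation=cv2.INTER_CUBIC),alpha=1.6,beta=25))
E
```

```text
(no output)
```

View pics/tc.png

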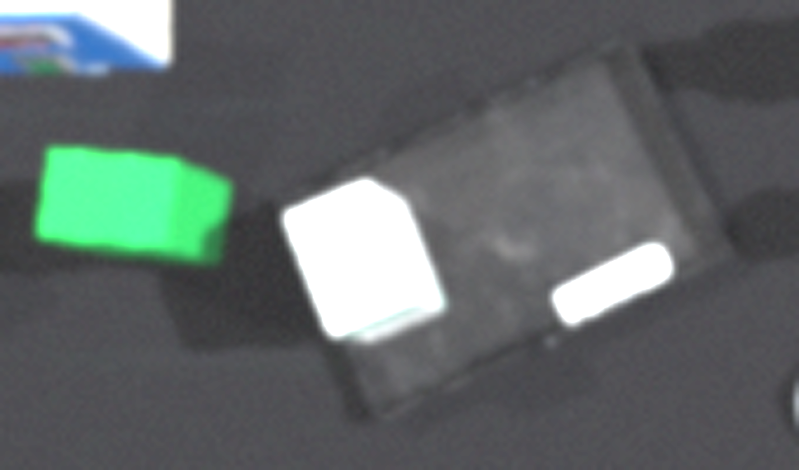

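The crop confirms it. The white carton's top-face corners are at about (284,215), (366,180) and (332,338). The tray's corners are at (630,42), (735,245) and (375,418), the white cassette is at (612,283), and the green box is at (125,205), left of the carton.

```bash
python3 - <<'E'
from h import *
d=bot.grab_frame('top')
P=lambda u,v,z:px2w(d,160+u/4.7-.4,165+v/4.7-.4,z)[:2]
a,b,c=P(630,42,.022),P(735,245,.022),P(375,418,.022)
print('corners',a,b,c,'len',np.linalg.norm(a-b),np.linalg.norm(c-b))
yd=(b-c)/np.linalg.norm(b-c);xd=(b-a)/np.linalg.norm(b-a);yd2=np.array([-xd[1],xd[0]])
print('yd',yd,yd2,np.degrees([np.arctan2(*yd[::-1]),np.arctan2(*yd2[::-1])]))
m=yd+yd2;m/=np.linalg.norm(m);X=np.array([m[1],-m[0]])
O=(a+c)/2; print('tray centre',O,'X',X,'Y',m)
T=lambda p:np.round([(p-O)@X,(p-O)@m],3)
p,q,r=P(284,215,.113),P(366,180,.113),P(332,338,.113)
print('carton',p,q,r,np.linalg.norm(q-p),np.linalg.norm(r-p),'tray fr',T(p),T(q),T(r),'centre',(q+r)/2,T((q+r)/2))
print('cass',T(P(612,283,.009)))
for u,v,z in((45,148,.11),(180,158,.11),(36,242,.11),(172,258,.11),(228,183,0),(220,262,0)):print('green',P(u,v,z),T(P(u,v,z)))
E
```

```text
corners [0.59686154 0.14506823] [0.46935558 0.08184112] [0.36821905 0.3010115 ] len 0.1423215949699503 0.2413798940464944
yd [ 0.41899322 -0.90798936] [ 0.44425521 -0.89590028] [-65.22895841 -63.624303  ]
tray centre [0.48254029 0.22303987] X [-0.90203326 -0.43166654] Y [ 0.43166654 -0.90203326]
carton [0.48295319 0.33590383] [0.50207007 0.28994939] [0.41350663 0.30790888] 0.049772138685972626 0.07487683920602572 tray fr [-0.049 -0.102] [-0.046 -0.052] [ 0.026 -0.106] centre [0.45778835 0.29892914] [-0.01  -0.079]
cass [0.059 0.044]
green [0.52369445 0.4729001 ] [-0.145 -0.208]
green [0.51672369 0.39617981] [-0.106 -0.141]
green [0.47024756 0.47607135] [-0.098 -0.234]
green [0.45995692 0.39924114] [-0.056 -0.169]
green [0.51529358 0.39888107] [-0.105 -0.144]
green [0.46581232 0.40278186] [-0.062 -0.169]
```

```bash
cat >> h.py <<'E'
from scipy.spatial.transform import Rotation as Ro
O=np.array([.4825,.2230]);Yd=np.array([.4317,-.9020]);Xd=np.array([-.9020,-.4317])
def where():
    s=bot.observe();p=s['position'];R=Ro.from_euler('xyz',s['tool_rot'])
    return s,p,R
def totool(tx,ty,z):
    s,p,R=where();t=np.r_[O+Xd*tx+Yd*ty,z]
    return R.inv().apply(t-p)
E
python3 - <<'E'
from h import *
from scipy.optimize import least_squares
s,p,R0=where()
tw=-1.595/28
def sim(sh,t=tw,n=28):
    p,R=where()[1:]
    for i in range(n): p=p+R.apply(sh);R=R*Ro.from_rotvec([0,0,t]);
    return p,R
t=np.r_[O+Xd*-.010+Yd*-.140,.2]
r=least_squares(lambda x:sim(x)[0]-t,[0,0,0])
print(t,r.x,tw); sh=np.round(r.x,4); q,R=sim(sh,-.057);print(sh,q,R.as_euler('xyz')); q,R=sim(sh,-.057,14);print(q)
E
```

```text
[0.431082 0.353597 0.2     ] [ 0.03683385 -0.00735604  0.00111795] -0.05696428571428571
[ 0.0368 -0.0074  0.0011] [0.42926561 0.35318832 0.20050251] [ 3.1415731e+00 -4.2041210e-05  2.0077629e+00]
[ 0.53489704 -0.14754114  0.21587928]
```

Request:
apply_moves(claw=[0.03, 0.03, 0.03, 0.03, 0.03, 0.03, 0.03, 0.03, 0.03, 0.03, 0.03, 0.03, 0.03, 0.03], xyz=[[0.0368, -0.0074, 0.0011], [0.0368, -0.0074, 0.0011], [0.0368, -0.0074, 0.0011], [0.0368, -0.0074, 0.0011], [0.0368, -0.0074, 0.0011], [0.0368, -0.0074, 0.0011], [0.0368, -0.0074, 0.0011], [0.0368, -0.0074, 0.0011], [0.0368, -0.0074, 0.0011], [0.0368, -0.0074, 0.0011], [0.0368, -0.0074, 0.0011], [0.0368, -0.0074, 0.0011], [0.0368, -0.0074, 0.0011], [0.0368, -0.0074, 0.0011]], twist=[[0, 0, -0.057], [0, 0, -0.057], [0, 0, -0.057], [0, 0, -0.057], [0, 0, -0.057], [0, 0, -0.057], [0, 0, -0.057], [0, 0, -0.057], [0, 0, -0.057], [0, 0, -0.057], [0, 0, -0.057], [0, 0, -0.057], [0, 0, -0.057], [0, 0, -0.057]])

```text
clock: 1.85
position: [0.5353, -0.1461, 0.2159]
tool_rot: [3.141, -0.0, 1.212]
force: [-0.3, -0.2, -0.7]
grip_width: 0.0297
finger_force: 0.0
```

Request:
apply_moves(claw=[0.03, 0.03, 0.03, 0.03, 0.03, 0.03, 0.03, 0.03, 0.03, 0.03, 0.03, 0.03, 0.03, 0.03, 0.03], xyz=[[0.0368, -0.0074, 0.0011], [0.0368, -0.0074, 0.0011], [0.0368, -0.0074, 0.0011], [0.0368, -0.0074, 0.0011], [0.0368, -0.0074, 0.0011], [0.0368, -0.0074, 0.0011], [0.0368, -0.0074, 0.0011], [0.0368, -0.0074, 0.0011], [0.0368, -0.0074, 0.0011], [0.0368, -0.0074, 0.0011], [0.0368, -0.0074, 0.0011], [0.0368, -0.0074, 0.0011], [0.0368, -0.0074, 0.0011], [0.0368, -0.0074, 0.0011], [0, 0, 0]], twist=[[0, 0, -0.057], [0, 0, -0.057], [0, 0, -0.057], [0, 0, -0.057], [0, 0, -0.057], [0, 0, -0.057], [0, 0, -0.057], [0, 0, -0.057], [0, 0, -0.057], [0, 0, -0.057], [0, 0, -0.057], [0, 0, -0.057], [0, 0, -0.057], [0, 0, -0.057], [0, 0, 0]])

```text
clock: 3.35
position: [0.426, 0.3575, 0.2007]
tool_rot: [3.142, -0.003, 2.016]
force: [0.8, -1.2, 0.2]
grip_width: 0.0298
finger_force: 0.0
```

```bash
python3 - <<'E'
from h import *
d=grab('wrist','w.png')
for c in('wrist',):
  for q in('carton','carton_lead_end','tray','cassette'):
    print(c,q,[(np.round(x['position'],3).tolist(),round(x['score'],2)) for x in bot.find_in(c,q)][:3])
s,p,R=where();print(s['clock'],p,s['tool_rot'],s['grip_width'],s['force'])
print(totool(-.010,-.140,.095),totool(-.01,-.118,.095))
E
```

```text
wrist carton [([0.483, 0.443, 0.116], 0.93), ([0.453, 0.314, 0.109], 0.85)]
wrist carton_lead_end [([0.45, 0.314, 0.114], 0.85), ([0.482, 0.444, 0.107], 0.81)]
wrist tray [([0.496, 0.218, 0.003], 0.78)]
wrist cassette [([0.451, 0.313, 0.106], 0.65)]
3.6 [0.43002722 0.35217599 0.20047442] [3.14155265e+00 5.44244601e-04 2.00582270e+00] 0.03013968311487972 [-0.25801372 -0.3861968   1.20778671]
[0.00090154 0.00155118 0.10547401] [-0.0210967   0.00180104  0.10548599]
```

View pics/w.png

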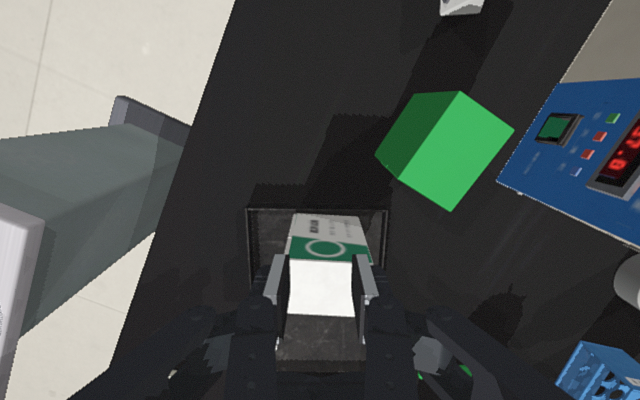

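The wrist view shows the carton at about (325,265) and the green box at (445,150). I'll check both against their projected positions.

```bash
python3 - <<'E'
from h import *
d=grab('wrist');s,p,R=where()
print('tcp',np.round(w2px(d,p)), 'cam',-np.array(d['view'])[:3,:3].T@np.array(d['view'])[:3,3])
c=np.array([.4578,.2989])
for z in(.113,.003):
  for sx in(-1,1):
    for sy in(-1,1):
      print(z,sx,sy,np.round(w2px(d,np.r_[c+Xd*sx*.036+Yd*sy*.0255,z])))
for sx in(-1,1): print('traycorner -y',np.round(w2px(d,np.r_[O+Xd*sx*.075-Yd*.1175,.022])))
for u,v in((247,208),(389,208)): q=px2w(d,u,v,.022)[:2]-O;print(q@Xd,q@Yd)
for u,v in((289,260),(353,260),(352,316),(290,316)): q=px2w(d,u,v,.113)[:2]-O;print('top',q@Xd,q@Yd)
E
```

```text
tcp [322. 268.] cam [0.3960281  0.42372345 0.342304  ]
0.113 -1 -1 [370. 252.]
0.113 -1 1 [368. 307.]
0.113 1 -1 [278. 253.]
0.113 1 1 [281. 308.]
0.003 -1 -1 [356. 207.]
0.003 -1 1 [355. 249.]
0.003 1 -1 [290. 208.]
0.003 1 1 [292. 250.]
traycorner -y [386. 200.]
traycorner -y [240. 202.]
0.06850762421712758 -0.11101443134156934
-0.07902037664811781 -0.10926599127805926
top 0.017156027145807367 -0.0980606737520074
top -0.03310525769827019 -0.0974575375678125
top -0.03330871754212486 -0.04528861539647951
top 0.01849921756966288 -0.04591961563877
```

Request:
apply_moves(claw=[0.03, 0.03, 0.03, 0.03, 0.03, 0.03], xyz=[[-0.008, 0.008, 0.02], [0, 0, 0.025], [0, 0, 0.025], [0, 0, 0.02], [0, 0, 0.015], [0, 0, 0]], twist=[[0, 0, 0], [0, 0, 0], [0, 0, 0], [0, 0, 0], [0, 0, 0], [0, 0, 0]])

```text
clock: 4.25
position: [0.4396, 0.3483, 0.094]
tool_rot: [-3.139, 0.001, 2.007]
force: [-0.0, -1.5, 0.2]
grip_width: 0.0301
finger_force: 0.0
```

Request:
apply_moves(claw=[0.03, 0.03, 0.03, 0.03, 0.03, 0.03], xyz=[[-0.01, 0, 0], [-0.008, 0, 0], [-0.006, 0, 0], [-0.006, 0, 0], [-0.006, 0, 0], [0, 0, 0]], twist=[[0, 0, 0], [0, 0, 0], [0, 0, 0], [0, 0, 0], [0, 0, 0], [0, 0, 0]])

```text
clock: 4.85
position: [0.4557, 0.3157, 0.0956]
tool_rot: [3.141, 0.0, 2.007]
force: [-1.1, -0.8, -1.0]
grip_width: 0.0301
finger_force: 0.1
```

```bash
python3 - <<'E'
from h import *
d=grab('scene');s,p,R=where()
i=d['img'][180:320,220:420,::-1];cv2.imwrite('pics/s2.png',cv2.resize(i,None,fx=4,fy=4))
q=p[:2]-O;print(p,q@Xd,q@Yd,s['force'])
E
```

```text
[0.45536796 0.31632976 0.09558044] -0.015817358822553484 -0.09589634141985205 [-0.49061283  0.15580004  0.63105897]
```

View pics/s2.png

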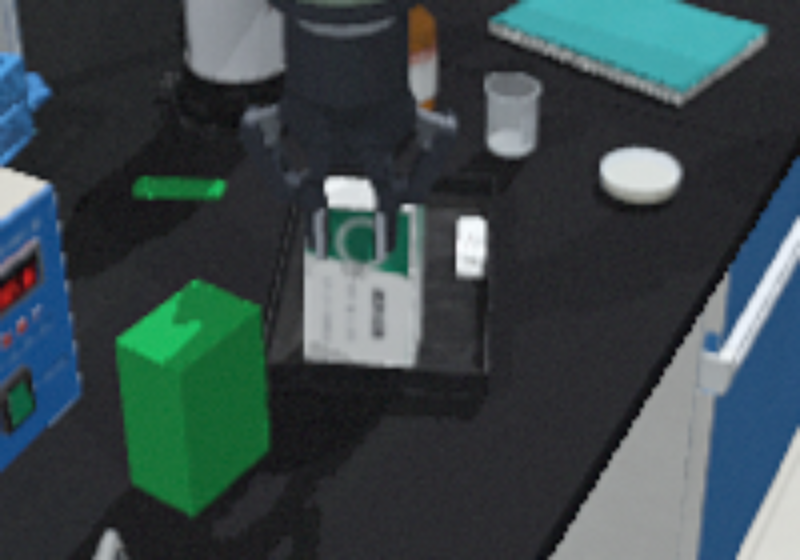

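The view shows both fingertips (315,240 and 380,235) on the upper back face of the carton, with the tray still in place. I keep pushing.

Request:
apply_moves(claw=[0.03, 0.03, 0.03, 0.03, 0.03, 0.03, 0.03, 0.03, 0.03, 0.03, 0.03, 0.03], xyz=[[-0.005, 0, 0], [-0.005, 0, 0], [-0.005, 0, 0], [-0.005, 0, 0], [-0.005, 0, 0], [-0.005, 0, 0], [-0.005, 0, 0], [-0.005, 0, 0], [-0.004, 0, 0], [0, 0, 0], [0, 0, 0], [0, 0, 0]], twist=[[0, 0, 0], [0, 0, 0], [0, 0, 0], [0, 0, 0], [0, 0, 0], [0, 0, 0], [0, 0, 0], [0, 0, 0], [0, 0, 0], [0, 0, 0], [0, 0, 0], [0, 0, 0]])

```text
clock: 6.1
position: [0.4736, 0.2771, 0.0955]
tool_rot: [3.142, -0.0, 2.008]
force: [1.9, -0.2, -0.7]
grip_width: 0.0299
finger_force: 0.0
```

```bash
python3 - <<'E'
from h import *
d=grab('scene');s,p,R=where()
i=d['img'][180:320,220:420,::-1];cv2.imwrite('pics/s3.png',cv2.resize(i,None,fx=4,fy=4))
q=p[:2]-O;print(p,q@Xd,q@Yd,s['force'])
E
```

```text
[0.47364548 0.277088   0.09553182] -0.015363017543121412 -0.052609874834541166 [0.04077091 0.43831539 0.72517771]
```

View pics/s3.png

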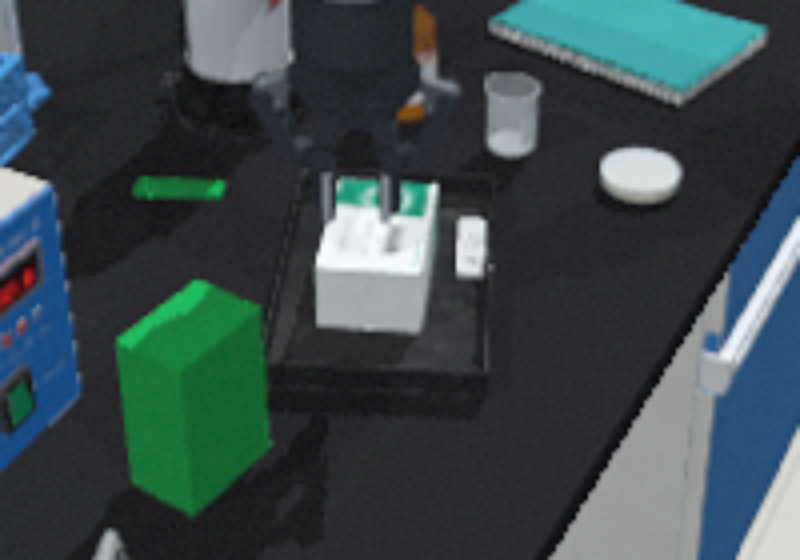

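The carton has tipped and lies flat, with its near end's lower edge from about (318,325) to (422,330). The cassette at (470,247) is clear of it. Now I measure the end.

```bash
python3 - <<'E'
from h import *
d=grab('scene')
for n,u,v,z in(('bot',317,325,.003),('bot',422,331,.003),('top',317,254,.054),('top',431,262,.054),('tray-y',268,370,.022),('tray-y',488,376,.022),('tray+y',494,172,.022)):
    q=px2w(d,220+u/4-.4,180+v/4-.4,z)[:2]-O; print(n,q@Xd,q@Yd)
print(totool(-.016,-.095,.095))
E
```

```text
bot -0.044683960908083714 -0.050078681567061786
bot 0.027968590299366602 -0.0535225109007678
top -0.044305317449346134 -0.03771866113790536
top 0.033641805895232864 -0.043588817340277815
tray-y -0.0686576876935544 -0.12185726576855173
tray-y 0.07329006525392272 -0.12162992526367158
tray+y 0.07636257660471522 0.1204368028723629
[0.04238056 0.00025859 0.00050937]
```

Request:
apply_moves(claw=[0.03, 0.03, 0.03, 0.03, 0.03, 0.03, 0.03, 0.03], xyz=[[0.016, -0.002, 0], [0.016, -0.002, 0], [0, -0.002, 0.02], [0, 0, 0.02], [0, 0, 0.02], [0, 0, 0.008], [0, 0, 0.005], [0, 0, 0]], twist=[[0, 0, 0], [0, 0, 0], [0, 0, 0], [0, 0, 0], [0, 0, 0], [0, 0, 0], [0, 0, 0], [0, 0, 0]])

```text
clock: 7.0
position: [0.4544, 0.3039, 0.0225]
tool_rot: [-3.141, -0.0, 2.008]
force: [-0.2, -0.9, 0.4]
grip_width: 0.03
finger_force: 0.0
```

Request:
apply_moves(claw=[0.03, 0.03, 0.03, 0.03, 0.03, 0.03, 0.03, 0.03, 0.03, 0.03, 0.03, 0.03, 0.03, 0.03], xyz=[[-0.005, 0, 0], [-0.005, 0, 0], [-0.005, 0, 0], [-0.005, 0, 0], [-0.005, 0, 0], [-0.005, 0, 0], [-0.005, 0, 0], [-0.005, 0, 0], [-0.005, 0, 0], [-0.005, 0, 0], [-0.005, 0, 0], [-0.005, 0, 0], [-0.005, 0, 0], [0, 0, 0]], twist=[[0, 0, 0], [0, 0, 0], [0, 0, 0], [0, 0, 0], [0, 0, 0], [0, 0, 0], [0, 0, 0], [0, 0, 0], [0, 0, 0], [0, 0, 0], [0, 0, 0], [0, 0, 0], [0, 0, 0], [0, 0, 0]])

```text
clock: 8.4
position: [0.4826, 0.2435, 0.0224]
tool_rot: [-3.141, 0.0, 2.007]
force: [-0.1, -0.7, -0.4]
grip_width: 0.03
finger_force: 0.0
```

```bash
python3 - <<'E'
from h import *
d=grab('top');s,p,R=where()
i=d['img'][165:265,190:330,::-1];cv2.imwrite('pics/t2.png',cv2.convertScaleAbs(cv2.resize(i,None,fx=5.5,fy=5.5,interpolation=cv2.INTER_CUBIC),alpha=1.6,beta=25))
q=p[:2]-O;print(p,q@Xd,q@Yd,s['force'])
E
```

```text
[0.48242441 0.24392374 0.02244977] -0.008964600665656467 -0.018905847672735367 [-0.09980915  1.15428349  0.00821742]
```

View pics/t2.png

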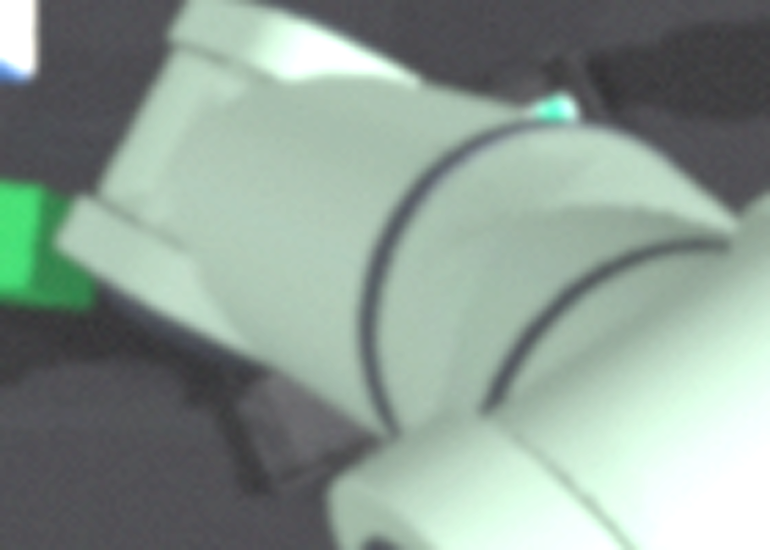

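The arm hides most of the top view. The carton's leading corner is visible at (575,100), just short of the wall at (595,90). I continue slowly and watch the force.

Request:
apply_moves(claw=[0.03, 0.03, 0.03, 0.03, 0.03], xyz=[[-0.003, 0, 0], [-0.003, 0, 0], [-0.003, 0, 0], [-0.001, 0, 0], [0, 0, 0]], twist=[[0, 0, 0], [0, 0, 0], [0, 0, 0], [0, 0, 0], [0, 0, 0]])

```text
clock: 8.95
position: [0.4866, 0.2351, 0.0225]
tool_rot: [-3.142, 0.0, 2.007]
force: [-0.2, -0.3, 0.2]
grip_width: 0.0299
finger_force: 0.0
```

Request:
apply_moves(claw=[0.03, 0.03, 0.03], xyz=[[-0.0015, 0, 0], [-0.0015, 0, 0], [0, 0, 0]], twist=[[0, 0, 0], [0, 0, 0], [0, 0, 0]])

```text
clock: 9.25
position: [0.4879, 0.2325, 0.0225]
tool_rot: [3.142, -0.0, 2.008]
force: [-0.5, -0.4, 0.4]
grip_width: 0.0296
finger_force: 0.0
```

```bash
python3 - <<'E'
from h import *
d=grab('scene');s,p,R=where()
i=d['img'][200:290,270:370,::-1];cv2.imwrite('pics/s4.png',cv2.convertScaleAbs(cv2.resize(i,None,fx=6.5,fy=6.5,interpolation=cv2.INTER_CUBIC),alpha=1.5,beta=25))
q=p[:2]-O;print(p,q@Xd,q@Yd)
print([np.round(grab('wrist') and bot.observe()['force'],2) for _ in range(4)])
E
```

```text
[0.48783556 0.23248609 0.02250912] -0.008907821414458488 -0.006253094446414064
[array([-0.03, -0.36, -0.11]), array([-0.48,  0.41,  0.35]), array([-0.25,  0.16,  0.49]), array([0.19, 0.49, 0.44])]
```

View pics/s4.png

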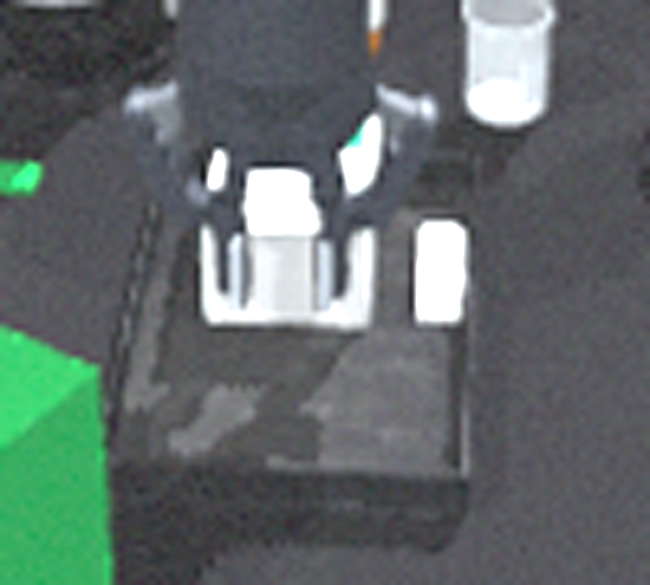

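The carton's near end is at about (205–370,325), square in the tray and clear of the cassette (440,270). There is no wall contact yet.

Request:
apply_moves(claw=[0.03, 0.03, 0.03], xyz=[[-0.0015, 0, 0], [-0.0015, 0, 0], [0, 0, 0]], twist=[[0, 0, 0], [0, 0, 0], [0, 0, 0]])

```text
clock: 9.8
position: [0.4891, 0.2301, 0.0225]
tool_rot: [3.141, -0.0, 2.008]
force: [-1.5, 3.7, 0.8]
grip_width: 0.0302
finger_force: 1.8
```

Request:
apply_moves(claw=[0.03, 0.03, 0.03], xyz=[[-0.0015, 0, 0], [-0.0015, 0, 0], [0, 0, 0]], twist=[[0, 0, 0], [0, 0, 0], [0, 0, 0]])

```text
clock: 10.1
position: [0.4905, 0.2269, 0.0225]
tool_rot: [3.142, 0.0, 2.007]
force: [-1.3, 2.1, -0.1]
grip_width: 0.0304
finger_force: 1.3
```

```bash
python3 - <<'E'
from h import *
F=[];
for _ in range(6): d=grab('scene');F.append(bot.observe()['force'])
print(np.mean(F,0),np.mean(F,0)[:2]@Yd)
s,p,R=where();q=p[:2]-O;print(q@Xd,q@Yd)
cv2.imwrite('pics/s5.png',d['img'][:,:,::-1])
a=cv2.imread('pics/s.png').astype(int);b=d['img'][:,:,::-1].astype(int)
# tray -y wall shift between first picture and now
A=a[262:282,305:335].astype(np.float32).mean(2);
r=cv2.matchTemplate(b[250:295,285:350].astype(np.float32).mean(2),a[268:280,296:342].astype(np.float32).mean(2),cv2.TM_CCOEFF_NORMED);m=cv2.minMaxLoc(r);print('tray shift px',m[1],m[3][0]-11,m[3][1]-18)
E
```

```text
[-0.16171742  1.54929669  0.42563599] -1.4672790257368813
-0.008774118656517652 -8.829692770394105e-05
tray shift px 0.6929316520690918 8 -1
```

The force rose to about 4 N and the pads now bear, so the carton is at the wall. I back off and lift clear.

Request:
apply_moves(claw=[0.03, 0.03, 0.03, 0.03, 0.03, 0.03, 0.03, 0.03, 0.03, 0.03, 0.03, 0.03], xyz=[[0.005, 0, 0], [0.01, 0, 0], [0.015, 0, 0], [0, 0, -0.02], [0, 0, -0.04], [0, 0, -0.04], [0, 0, -0.04], [0, 0, -0.04], [0.03, 0, -0.03], [0.04, 0, 0], [0.03, 0, 0], [0, 0, 0]], twist=[[0, 0, 0], [0, 0, 0], [0, 0, 0], [0, 0, 0], [0, 0, 0], [0, 0, 0], [0, 0, 0], [0, 0, 0], [0, 0, 0], [0, 0, 0], [0, 0, 0], [0, 0, 0]])

```text
clock: 11.6
position: [0.432, 0.3498, 0.233]
tool_rot: [3.141, -0.002, 2.014]
force: [-0.4, -0.1, -0.1]
grip_width: 0.0299
finger_force: 0.0
```

```bash
python3 - <<'E'
from h import *
a=grab('scene')['img'][195:285,270:370,::-1];b=grab('top')['img'][165:265,200:330,::-1]
f=lambda i:cv2.convertScaleAbs(cv2.resize(i,(400,400*i.shape[0]//i.shape[1]),interpolation=cv2.INTER_CUBIC),alpha=1.4,beta=25)
a,b=f(a),f(b);h=min(len(a),len(b));cv2.imwrite('pics/f.png',np.hstack([a[:h],b[:h]]))
E
```

```text
(no output)
```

View pics/f.png

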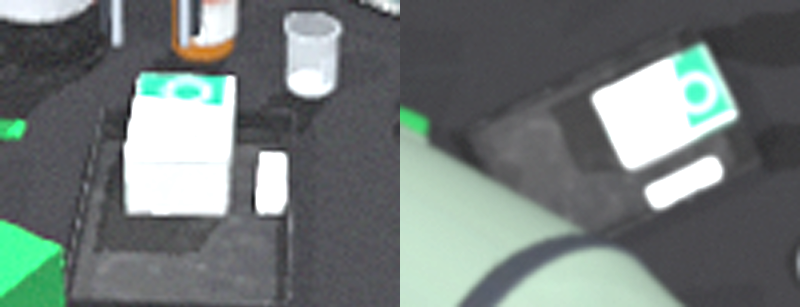

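The carton lies flat against the far wall (top view 740,110), clear of the cassette (685,182). The hand is away, so I hand the job in.

```bash
python3 -c "
from workcell import bot
print(bot.job_done())"
```

```text
the job is handed in; nothing more can be done
None
```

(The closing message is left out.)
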